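# Sweep the spilled nuts into the collecting tray

## Robot

A 6-joint arm with a two-finger parallel gripper is mounted at the origin on the work surface. World frame = base frame: x ahead of the robot, y to its left, z up, the work surface at z = 0. Lengths are in mm, angles in rad, forces in N, time in s.
With the tool pointing down it reaches from about 275 to 1000 mm from the base axis. Payload 8.4 kg.
Tool frame: the origin (TCP) lies midway between the tips of the shut fingers; the grasp point (between the pads) lies r.grip_point_offset behind it (r.grip_point_offset is the distance from the TCP to the grasp point, in mm); z points along the fingers, y is the direction in which the jaws open and shut (so a half turn about z gives the same grasp; the last joint's range is limited). The gripper opens to 85 mm and grips with 20 to 120 N. Pads are 22 mm wide; open, the fingers measure 114 mm over their backs; the gripper's body (76 mm by 85 mm) begins 54 mm behind the grasp point. The pads swing forward as they close: fully open they stand 13 mm farther back than shut.
Start: joints at [-1.265, 0.353, 1.633, -0, 1.155, -0.002], TCP at [189.35, -595.629, 231.281] pointing down, gripper open.
Joint ranges: [-2.63, 2.63], [-0.92, 2.1], [0.06, 2.66], [-1.3, 4.44], [0, 2.69], [-3.02, 3.02]. Speed limits (rad/s): [2.22, 2.22, 2.79, 3.14, 3.14, 3.14].

## Interface

Orientations are given as [roll, pitch, yaw] about the fixed x, y, z axes, in that order (R = Rz(yaw) Ry(pitch) Rx(roll)).
In Python, from rig import r gives the robot as it stands.
- The arm moves only by the tool move_arm, never from a script. Its argument "targets" is one flat list of numbers, 5 for each row, row after row: the gripper's target within -1 to 1 (fully open at 1, half-way at 0, shut at -1), then the shift along the tool's x, y, z in cm, then the turn about the tool's z in degrees. In form: [gripper, tx, ty, tz, turn, gripper, tx, ty, tz, turn, ...]. A call has 1 to 10 rows; each row is the pose to reach, as a shift and turn from the pose commanded when the call began, along the tool's axes at that moment; what a row does not reach only later rows make up. A row lasts 1/10 s, in which the tool goes at most 50 mm and 8.59 degrees, less where a joint would pass 70% of its speed; a pose out of reach is approached as far as the arm can. A call with a gripper value outside its range is refused whole. The fingers move at their own pace and stop on an object; "squeeze" is the grip in N (left out, the last holds). Time passes only in rows, so rows that repeat a pose let the fingers close. It gives the time, the measured TCP pose, the force and the opening at its end, in the units of the state.
- r.sense(): the state, without advancing time (a new reading comes with each control period).
- r.grab_frame(name): name is "scene" or "top" or "wrist"; returns a dict with "img" (480x640x3 uint8, blue, green, red), "K" (3x3 intrinsics, pixels), "world_to_cam" (4x4, takes a point from world to camera coordinates). Camera axes: x right, y down, z forward; pixel columns grow to the right and rows downward; lengths in mm; the calibration is good to about 2 mm. A picture is of the moment at which its call begins. There is no depth.
- r.sign_off(): hands the job in, once; it reports no verdict.
Trained networks look in a picture, given as the dict that the camera call returned (one of the last four; its "shot" number tells which), for a name from the list of things; names that differ only in an ending like _2 or _b are one class to them, and where a whole thing is asked for, a point or a joint stands for the part that bears it (a point fixed in the world has none). Each returns a list of dicts, best first, with "conf" (0 to 1); they miss things now and then, are a little off and sometimes report something else, mostly with a low value. They report only what shows in the picture. A call takes as long as a camera call.
- r.outline_of(picture, thing): "region" (480x640 bool, what is visible of it).
- r.mark_of(picture, thing): "position" ([x, y, z] in mm, in world coordinates, good to about 4 mm: a listed point, or the origin of a listed thing).
The state is a dict: "clock": time; "qpos": joint angles; "qvel": joint speeds; "joint_efforts": joint torques, N m; "eef_pos": TCP position; "tcp_rot": TCP orientation; "contact_force": force on the tool from outside, world axes, zero at the start; "wrist_torque": the same for the moment, N m; "opening": opening from 0.0 (shut) to 1.0 (fully open).
Only numpy, scipy, OpenCV 4.12 (cv2) and the standard library are available. Lean on these libraries where they do the work, as an engineer would, in place of code of your own. Each camera call takes 0.05 s, during which the arm holds its last target.

## Task

Three big dark steel nuts are lying on the white sorting board. Using the fingertips as a broom, sweep all three across the board and over its open edge so that they drop into the blue collecting tray. Only push the nuts, never grip, press down on or pick up any of them, and leave the small jar on the board, the tape roll and the carton where they stand.

Things in the scene. Friction and masses are not known exactly. Their poses are not given: they have to be found in the camera images.
- board_top (a point): Centre mark on the smooth top of the white sorting board, 70 mm above the desk. x points across the board to its open edge and the tray, y along that edge, z up. The top runs 130 mm behind this point (-x), 90 mm ahead (+x, the straight open edge) and 175 mm to either side (y). A wooden rim 7 mm thick, 12 mm high stands inside the -x, +y and -y edges; the +x edge has none.
- tray_floor (a point): Centre of the inner floor of the blue open-topped tray, 4 mm above the desk, 151 mm ahead (+x) of the board's centre; axes as the board's. 120 mm (x) by 350 mm (y) outside, walls 4 mm, so 112 by 342 mm inside; rim 62 mm above the desk, 8 mm below the board's top. Its near wall begins 1 mm beyond the board's open edge.
- nut1_center (a point): Loose dark steel hexagon nut lying flat on the board: 36 mm across flats, 41.5 mm across corners, 19 mm high, 24 mm bore, about 0.11 kg, slides freely when pushed. The point is its centre, half-way up (9.5 mm above its underside); z is the bore axis. The nuts are all alike.
- nut2_center (a point): Loose dark steel hexagon nut lying flat on the board: 36 mm across flats, 41.5 mm across corners, 19 mm high, 24 mm bore, about 0.11 kg, slides freely when pushed. The point is its centre, half-way up (9.5 mm above its underside); z is the bore axis. The nuts are all alike.
- nut3_center (a point): Loose dark steel hexagon nut lying flat on the board: 36 mm across flats, 41.5 mm across corners, 19 mm high, 24 mm bore, about 0.11 kg, slides freely when pushed. The point is its centre, half-way up (9.5 mm above its underside); z is the bore axis. The nuts are all alike.
- jar_center (a point): Small round amber jar with a red cap, standing loose on the board in a lane of its own: 34 mm in diameter, 45 mm high, 0.09 kg. The point is its centre, half-way up; z up. To be left alone.
- tape_center (a point): Roll of brown tape lying flat on the desk beside the board (board's +y side): 90 mm in diameter, 45 mm high. The point is its centre, half-way up. To be left alone.
- carton_center (a point): Small closed cardboard carton on the desk beside the board (board's -y side): 90 x 70 mm, 60 mm high. The point is its centre, half-way up. To be left alone.
- station: The fixed unit of board and tray, turned up to about 23 degrees on the desk. Origin on the desk, 70 mm below the board_top point, same axes. Nuts and jar stand on the board in four lanes 70 mm apart (about y = -105, -35, 35, 105 mm, in any order, up to 8 mm off, nothing else in a lane), at x from -50 to 30 mm.
- nut1: The same nut as point nut1_center, its origin at the centre of its underside.
- nut2: The same nut as point nut2_center, its origin at the centre of its underside.
- nut3: The same nut as point nut3_center, its origin at the centre of its underside.

How it is judged:
By the outcome, as a careful person would: the job done as asked, in the order asked, and still so for the second after the job is handed in, with the robot touching nothing.
It also fails if it takes over 48 s, if anything falls off the work surface, if the arm or the gripper's body presses on something with over 40 N, if the wrist force passes 120 N, or if a joint passes its speed limit or range.

## Working session

There is one attempt and no reset: what is moved stays moved. The work goes in short steps, Python scripts to look and compute and a tool call to move; the robot and the scene stay as the last step left them, time stands still between calls to the robot, and variables do not carry over. Pictures are saved under pics/ and viewed, and the job is handed in when it is done.

Besides the shell and the picture viewer there is one more tool, called after "Emit:" in YAML: its name, and indented under it one key for each argument. move_arm: Moves the arm, as the interface text tells. Its arguments: {"type":"object","properties":{"targets":{"type":"array","items":{"type":"number"}},"squeeze":{"type":"number"}},"required":["targets"]}

```bash
mkdir -p pics; ls; python3 - <<'E'
from rig import r
import cv2,numpy as np
s=r.sense();print(s['clock'],s['eef_pos'],s['tcp_rot'],s['opening'],r.grip_point_offset)
for n in ['top','scene']:
    f=r.grab_frame(n);cv2.imwrite(f'pics/{n}0.png',f['img'])
    for t in ['board_top','tray_floor','nut1_center','jar_center','tape_center','carton_center','station']:
        for d in r.mark_of(f,t)[:4]: print(n,t,round(d['conf'],2),np.round(d['position'],1))
E
```

```text
pics
0.0 [ 189.20679406 -595.14980505  230.55363781] [-3.14015282e+00 -3.16559865e-07  3.07804766e-01] 1.0012093016584798 18.700000000000003
top board_top 0.62 [545.4  -1.1  69. ]
top tray_floor 0.61 [692.7  37.    3.9]
top nut1_center 0.77 [482.8  89.8  80.2]
top jar_center 0.59 [549.3  39.2  89.4]
top tape_center 0.6 [506.5 264.   24.8]
top carton_center 0.89 [ 656.1 -227.9   24. ]
top carton_center 0.42 [504.2 265.2  22.6]
top station 0.56 [548.1   4.1   5.6]
scene board_top 0.61 [ 5.464e+02 -4.000e-01  7.410e+01]
scene board_top 0.55 [ 654.3 -225.3   29.6]
scene tray_floor 0.78 [691.3  39.3   2.9]
scene nut1_center 0.64 [482.2  93.2  80.4]
scene nut1_center 0.62 [ 654.  -224.9   29.7]
scene jar_center 0.73 [551.9  36.3  92. ]
scene tape_center 0.89 [511.3 262.9  24.4]
scene carton_center 0.77 [ 656.1 -225.    27.7]
scene station 0.67 [ 528.  -116.7   71.5]
scene station 0.65 [ 5.481e+02  2.000e-01 -4.300e+00]
scene station 0.35 [ 527.4 -117.4   76.9]
```

View pics/top0.png

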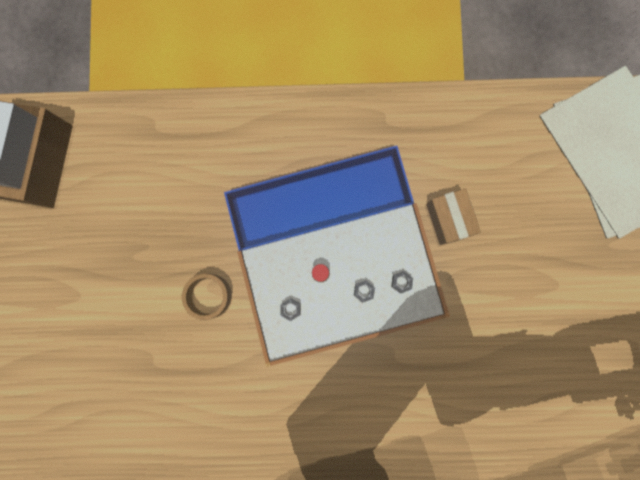

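View pics/scene0.png

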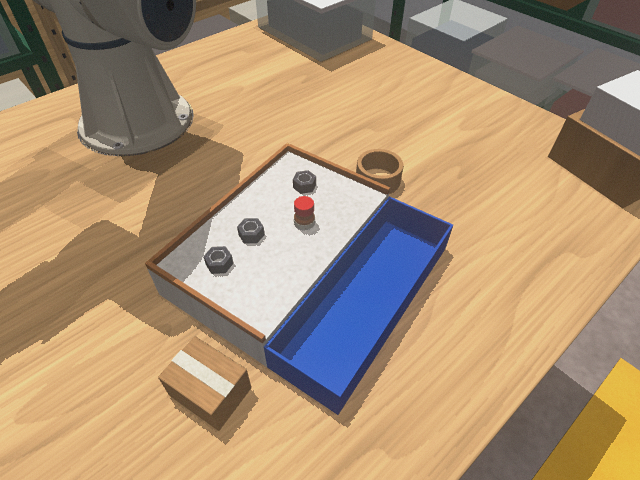

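The top view shows nuts at about (290,308), (364,290) and (402,281), the jar at (320,272), and the tray above the board, toward +x. Next I refine the positions from pixels.

```bash
cat > h.py <<'E'
import numpy as np,cv2
def bp(f,uv,z):
    K=f['K'];T=f['world_to_cam'];R=T[:3,:3];t=T[:3,3];C=-R.T@t
    d=R.T@np.linalg.inv(K)@np.array([uv[0],uv[1],1.]);return C+d*(z-C[2])/d[2]
def pr(f,p):
    q=f['world_to_cam']@np.append(p,1);q=f['K']@q[:3];return q[:2]/q[2]
E
python3 - <<'E'
from rig import r
from h import *
f=r.grab_frame('top')
im=f['img'];T=f['world_to_cam'];print('cam',-T[:3,:3].T@T[:3,3])
hsv=cv2.cvtColor(im,cv2.COLOR_BGR2HSV)
# blue tray rim
b=((hsv[...,0]>100)&(hsv[...,0]<130)&(hsv[...,1]>120)).astype(np.uint8)
n,l,st,c=cv2.connectedComponentsWithStats(b);k=1+st[1:,4].argmax()
pts=np.argwhere(l==k)[:,::-1]
w=np.array([bp(f,p,62)[:2] for p in pts],np.float32)
rc=cv2.minAreaRect(w);print('tray rect',rc); box=cv2.boxPoints(rc);print(box)
for t in ['nut1_center','nut2_center','jar_center','board_top','station','tape_center','carton_center']:
    for d in r.outline_of(f,t)[:4]:
        m=d['region'];
        if m.sum()==0: continue
        vv,uu=np.nonzero(m);z={'n':79.5,'j':115,'b':70,'s':70,'t':45,'c':60}[t[0]]
        print(t,round(d['conf'],2),m.sum(),(uu.mean().round(1),vv.mean().round(1)),bp(f,(uu.mean(),vv.mean()),z).round(1))
E
```

```text
cam [531.09780061  22.48178686 977.23359016]
tray rect ((688.0213623046875, 37.10032653808594), (102.68325805664062, 324.55438232421875), 13.851943969726562)
[[ 599.3215   182.36621]
 [ 677.02423 -132.74936]
 [ 776.72125 -108.16556]
 [ 699.0185   206.95001]]
nut1_center 0.78 292 (np.float64(290.7), np.float64(309.1)) [483.5  93.8  79.5]
nut1_center 0.21 252 (np.float64(320.0), np.float64(272.4)) [550.1  37.8  79.5]
nut2_center 0.68 273 (np.float64(364.1), np.float64(290.8)) [514.1 -43.4  79.5]
jar_center 0.85 303 (np.float64(320.6), np.float64(272.4)) [549.4  36.  115. ]
board_top 0.73 32094 (np.float64(333.9), np.float64(254.2)) [584.1  10.7  70. ]
tape_center 0.7 1097 (np.float64(204.9), np.float64(295.4)) [511.8 262.7  45. ]
carton_center 0.65 1962 (np.float64(452.5), np.float64(215.9)) [ 652.5 -219.2   60. ]
carton_center 0.43 292 (np.float64(320.6), np.float64(272.0)) [551.2  36.9  60. ]
```

```bash
cat >> h.py <<'E'
def st(P,x,y,z):
    c,s=np.cos(P[2]),np.sin(P[2]);return np.array([P[0]+c*x-s*y,P[1]+s*x+c*y,z])
E
python3 - <<'E'
from rig import r
from h import *
from scipy.optimize import least_squares
out=[]
f=r.grab_frame('top');m=r.outline_of(f,'board_top')[0]['region'].astype(np.uint8)
cs=max(cv2.findContours(m,0,2)[0],key=cv2.contourArea);h=cv2.convexHull(cs)
for e in range(3,20):
    a=cv2.approxPolyDP(h,e,True)[:,0]
    if len(a)==4: break
print(a)
C=[(-130,-175,82),(-130,175,82),(211,175,62),(211,-175,62)]
def res(P):
    q=np.array([pr(f,st(P,*c)) for c in C]); return np.concatenate([qq-a[np.argmin(((a-qq)**2).sum(1))] for qq in q])
s=least_squares(res,[546,0,.25]);P=s.x;print(P,np.rad2deg(P[2]),res(P).round(1))
np.save('P.npy',P)
im=cv2.resize(f['img'],None,fx=1,fy=1).copy()
M=[(C[i],C[(i+1)%4]) for i in range(4)]+[((90,-175,70),(90,175,70))]
im=cv2.resize(im[130:380,170:490],None,fx=2.4,fy=2.4,interpolation=2)
g=lambda p:tuple(((pr(f,st(P,*p))-[170,130]+.5)*2.4).astype(int).tolist())
for p,q in M: cv2.line(im,g(p),g(q),(0,255,0),1)
R=np.array([[np.cos(P[2]),np.sin(P[2])],[-np.sin(P[2]),np.cos(P[2])]])
for d in ['nut1_center','nut2_center']:pass
# nuts by network outline centers
for uv in [(290.7,309.1),(364.1,290.8),(402,281.3)]:
    w=bp(f,uv,79.5); print('nut',w.round(1),(R@(w[:2]-P[:2])).round(1))
w=bp(f,(320.6,272.4),115);print('jar',w.round(1),(R@(w[:2]-P[:2])).round(1))
cv2.imwrite('pics/fit1.png',im)
E
```

```text
[[396 145]
 [448 315]
 [267 364]
 [225 192]]
[5.49914293e+02 1.83299657e+00 2.40317301e-01] 13.769167086954337 [ 1.7  0.4 -1.   1.6 -1.7 -1.2  1.  -1.1]
nut [483.5  93.8  79.5] [-42.6 105.1]
nut [514.  -43.4  79.5] [-45.7 -35.4]
nut [ 529.9 -114.4   79.5] [ -47.1 -108.1]
jar [549.4  36.  115. ] [ 7.6 33.4]
```

View pics/fit1.png

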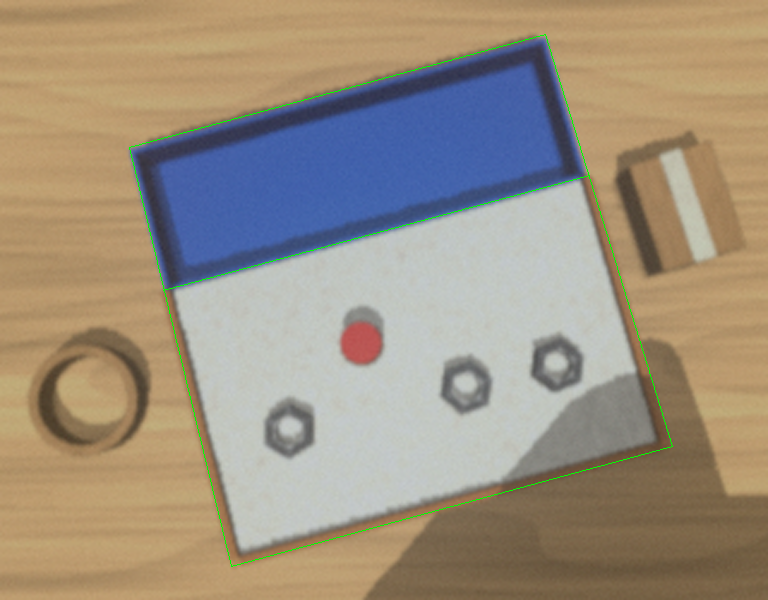

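The fit holds: the station's yaw is 13.8°, and the nuts lie in lanes +105, −35 and −108 at x of about −45, with the jar in lane +33. The plan is to put the slightly open fingers behind each nut, with the tips about 5 mm above the board, and push along +x past the edge.

```bash
cat >> h.py <<'E'
def shift(s,P,x,y,z):
    "tool-axis shift in cm from current pose to station target, and turn deg"
    from scipy.spatial.transform import Rotation as Ro
    R=Ro.from_euler('xyz',s['tcp_rot']).as_matrix()
    d=R.T@(st(P,x,y,z)-np.array(s['eef_pos']))/10
    return d.round(2), round(float(np.rad2deg(s['tcp_rot'][2]-P[2])),2)
def loc(s,P):
    d=np.array(s['eef_pos'][:2])-P[:2];c,n=np.cos(P[2]),np.sin(P[2]);return np.round([c*d[0]+n*d[1],-n*d[0]+c*d[1],s['eef_pos'][2]],1)
E
python3 - <<'E'
from rig import r
from h import *
P=np.load('P.npy');print(shift(r.sense(),P,-95,-108,200))
E
```

```text
(array([ 42.26, -35.88,   3.13]), 3.87)
```

Emit:
move_arm:
  targets: [-0.67, 42.3, -35.9, 3.1, 3.9, -0.67, 42.3, -35.9, 3.1, 3.9, -0.67, 42.3, -35.9, 3.1, 3.9, -0.67, 42.3, -35.9, 3.1, 3.9, -0.67, 42.3, -35.9, 3.1, 3.9, -0.67, 42.3, -35.9, 3.1, 3.9, -0.67, 42.3, -35.9, 3.1, 3.9, -0.67, 42.3, -35.9, 3.1, 3.9, -0.67, 42.3, -35.9, 3.1, 3.9, -0.67, 42.3, -35.9, 3.1, 3.9]

```text
clock: 2.3
eef_pos: [455.1, -170.6, 203.6]
tcp_rot: [3.141, -0.001, 0.24]
contact_force: [0.6, -1.2, -0.1]
opening: 0.164
```

```bash
python3 - <<'E'
from rig import r
from h import *
P=np.load('P.npy');s=r.sense();print(loc(s,P),shift(s,P,-95,-108,200))
E
```

```text
[-133.1 -145.   203.6] (array([ 3.81, -3.7 ,  0.36]), -0.04)
```

Emit:
move_arm:
  targets: [-0.67, 2.0, -2.0, 0, 0, -0.67, 2.0, -2.0, 0, 0, -0.67, 2.0, -2.0, 0, 0]

```text
clock: 2.6
eef_pos: [469.0, -147.8, 203.4]
tcp_rot: [3.141, 0.0, 0.242]
contact_force: [-0.2, 0.7, 0.3]
opening: 0.166
```

```bash
python3 - <<'E'
from rig import r
from h import *
import cv2
P=np.load('P.npy');s=r.sense();print(s['qvel'],loc(s,P),shift(s,P,-95,-108,77))
for n in ['wrist','scene']: cv2.imwrite(f'pics/{n}1.png',r.grab_frame(n)['img'])
E
```

```text
[-0.03493261 -0.00429569  0.00710056 -0.00309971 -0.0005194  -0.00417002] [-114.2 -126.1  203.4] (array([ 1.92, -1.81, 12.64]), 0.08)
```

Emit:
move_arm:
  targets: [-0.67, 1.9, -1.8, 4, 0, -0.67, 1.9, -1.8, 8, 0, -0.67, 1.9, -1.8, 11, 0, -0.67, 1.9, -1.8, 11.5, 0, -0.67, 1.9, -1.8, 11.5, 0, -0.67, 1.9, -1.8, 11.5, 0]

```text
clock: 3.3
eef_pos: [483.9, -127.2, 89.8]
tcp_rot: [3.141, -0.002, 0.239]
contact_force: [0.3, -0.3, 0.2]
opening: 0.168
```

```bash
python3 - <<'E'
from rig import r
from h import *
import cv2
P=np.load('P.npy');s=r.sense();print(s['clock'],loc(s,P),shift(s,P,-95,-108,76),s['contact_force'])
a=r.grab_frame('top')['img'][130:380,170:490];b=r.grab_frame('scene')['img'][120:360,120:440]
cv2.imwrite('pics/c2.png',np.vstack([cv2.resize(a,(384,300)),cv2.resize(b,(400,300))[:,:384]]))
cv2.imwrite('pics/w2.png',r.grab_frame('wrist')['img'])
E
```

```text
3.3 [ -94.8 -109.6   89.8] (array([-0.02, -0.16,  1.38]), -0.09) [ 0.26340705 -0.30910338  0.1661147 ]
```

View pics/c2.png

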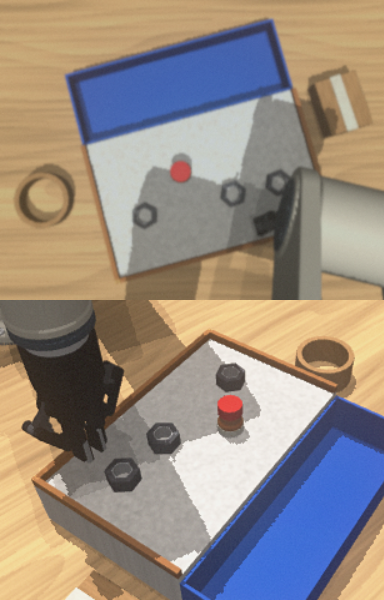

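View pics/w2.png

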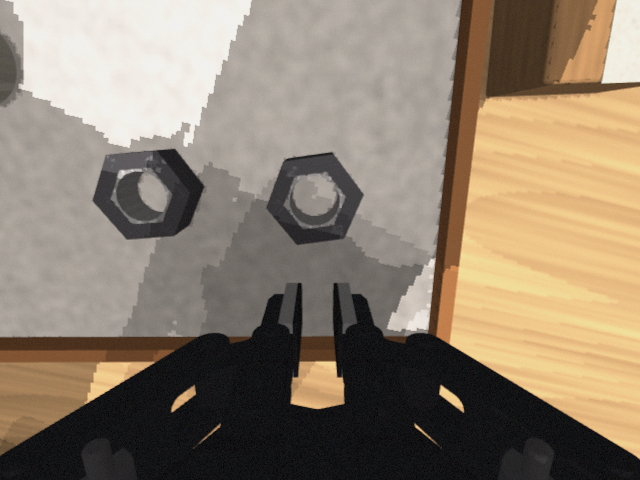

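The wrist view shows the nut at (315,198), centred on the finger gap at (317,330). The fingers are clear of the rim, so I descend and push.

Emit:
move_arm:
  targets: [-0.67, 0, 0, 0.7, 0, -0.67, 0, 0, 1.3, 0, -0.67, 0, 0, 1.3, 0, -0.67, 1.0, 0, 1.3, 0, -0.67, 2.0, 0, 1.3, 0, -0.67, 3.0, 0, 1.3, 0, -0.67, 4.2, 0, 1.3, 0, -0.67, 5.4, 0, 1.3, 0, -0.67, 6.6, 0, 1.3, 0, -0.67, 7.8, 0, 1.3, 0]

```text
clock: 4.45
eef_pos: [560.0, -107.5, 75.4]
tcp_rot: [3.142, -0.0, 0.24]
contact_force: [-1.3, -0.8, 0.5]
opening: 0.161
```

```bash
python3 - <<'E'
from rig import r
from h import *
import cv2
P=np.load('P.npy');s=r.sense();print(s['clock'],loc(s,P),s['contact_force'])
cv2.imwrite('pics/w3.png',r.grab_frame('wrist')['img'])
E
```

```text
4.45 [ -16.2 -108.5   75.4] [-1.29676683 -0.8196036   0.53447155]
```

View pics/w3.png

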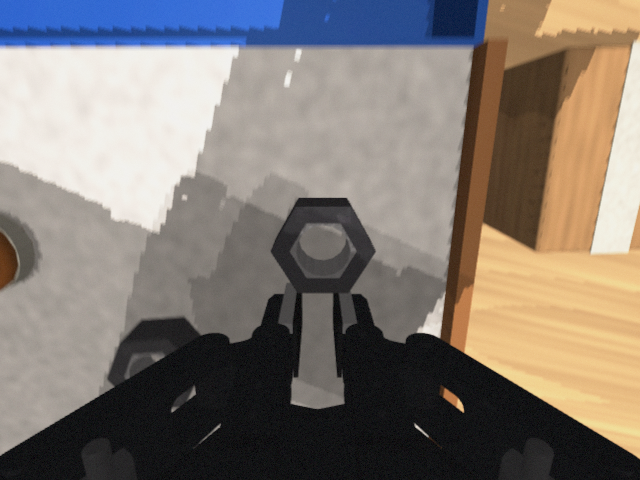

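The nut is squared up against both fingertips, centred at (322,250). I carry on over the edge.

Emit:
move_arm:
  targets: [-0.67, 1.5, 0, 0, 0, -0.67, 3.2, 0, 0, 0, -0.67, 5.0, 0, 0, 0, -0.67, 6.8, 0, 0, 0, -0.67, 8.6, 0, 0, 0, -0.67, 10.4, 0, 0, 0, -0.67, 12.0, 0, 0, 0, -0.67, 12.4, 0, 0, 0, -0.67, 12.4, 0, 0, 0]

```text
clock: 5.4
eef_pos: [679.4, -78.1, 75.1]
tcp_rot: [-3.142, 0.0, 0.24]
contact_force: [0.3, 0.2, -0.2]
opening: 0.163
```

```bash
python3 - <<'E'
from rig import r
from h import *
import cv2
P=np.load('P.npy');s=r.sense();print(s['clock'],loc(s,P),s['contact_force'])
cv2.imwrite('pics/s4.png',r.grab_frame('scene')['img'])
E
```

```text
5.4 [ 106.8 -108.5   75.1] [ 0.27829044  0.23657066 -0.2085559 ]
```

View pics/s4.png

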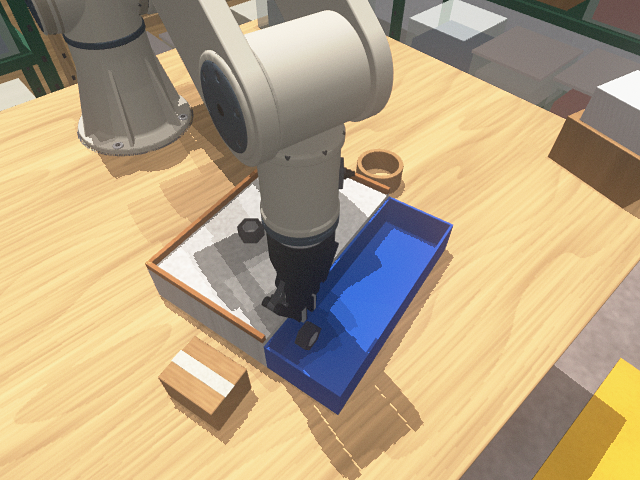

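The nut has dropped into the tray, near (308,335). Next is lane −35.

Emit:
move_arm:
  targets: [-0.67, 0, 0, -4, 0, -0.67, 0, 0, -8, 0, -0.67, -20.2, -7.3, -8, 0, -0.67, -20.2, -7.3, -8, 0, -0.67, -20.2, -7.3, -8, 0, -0.67, -20.2, -7.3, -8, 0, -0.67, -20.2, -7.3, -8, 0, -0.67, -20.2, -7.3, -8, 0, -0.67, -20.2, -7.3, -8, 0, -0.67, -20.2, -7.3, -8, 0]

```text
clock: 6.45
eef_pos: [467.4, -55.6, 155.7]
tcp_rot: [3.141, -0.001, 0.24]
contact_force: [0.7, -0.2, -0.8]
opening: 0.16
```

```bash
python3 - <<'E'
from rig import r
from h import *
import cv2
P=np.load('P.npy');s=r.sense();print(s['clock'],loc(s,P),shift(s,P,-95,-35.4,75.5),s['contact_force'])
cv2.imwrite('pics/w5.png',r.grab_frame('wrist')['img'])
cv2.imwrite('pics/s5.png',r.grab_frame('scene')['img'])
E
```

```text
6.45 [-93.8 -36.2 155.7] (array([-0.13, -0.08,  8.02]), -0.04) [ 0.663962   -0.24629743 -0.78909949]
```

View pics/w5.png

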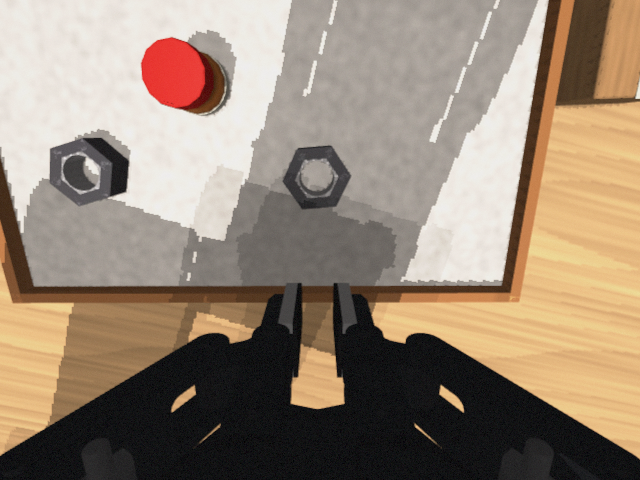

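View pics/s5.png

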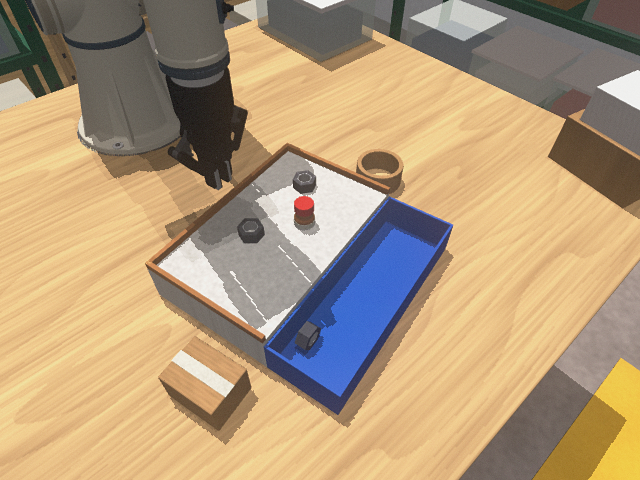

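Nut 1 rests in the tray at (308,335). The next nut, at (316,177) in the wrist view, is centred between the fingers. I descend and push.

Emit:
move_arm:
  targets: [-0.67, -0.1, 0, 4, 0, -0.67, -0.1, 0, 7, 0, -0.67, -0.1, 0, 8, 0, -0.67, -0.1, 0, 8, 0, -0.67, 1.0, 0, 8, 0, -0.67, 2.0, 0, 8, 0, -0.67, 3.0, 0, 8, 0, -0.67, 4.2, 0, 8, 0, -0.67, 5.4, 0, 8, 0, -0.67, 6.4, 0, 8, 0]

```text
clock: 7.55
eef_pos: [529.4, -39.9, 75.7]
tcp_rot: [3.141, -0.001, 0.24]
contact_force: [-0.9, -1.3, 1.7]
opening: 0.168
```

```bash
python3 - <<'E'
from rig import r
from h import *
import cv2
P=np.load('P.npy');s=r.sense();print(s['clock'],loc(s,P),s['contact_force'])
cv2.imwrite('pics/w6.png',r.grab_frame('wrist')['img'])
E
```

```text
7.55 [-29.9 -35.6  75.7] [-0.88479901 -1.33778292  1.66061396]
```

View pics/w6.png

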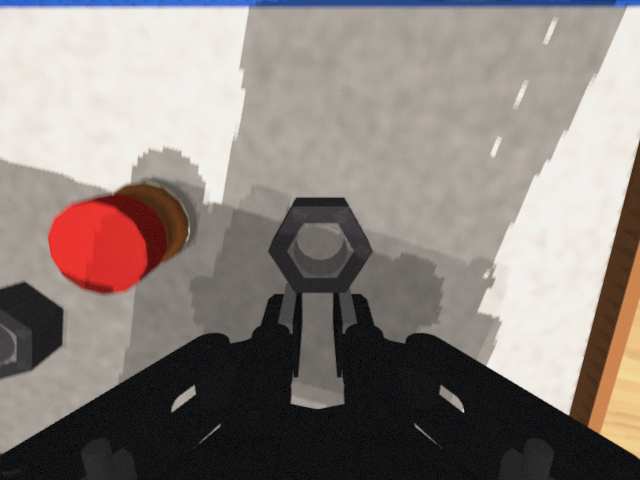

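The second nut is squared against the tips at (321,245). The jar is well to the left, and the gripper's linkage sits higher than its cap. I continue.

Emit:
move_arm:
  targets: [-0.67, 1.5, 0, 0, 0, -0.67, 3.2, 0, 0, 0, -0.67, 5.0, 0, 0, 0, -0.67, 6.8, 0, 0, 0, -0.67, 8.6, 0, 0, 0, -0.67, 10.4, 0, 0, 0, -0.67, 12.2, 0, 0, 0, -0.67, 13.5, 0, 0, 0, -0.67, 13.7, 0, 0, 0, -0.67, 13.7, 0, 0, 0]

```text
clock: 8.6
eef_pos: [660.7, -7.6, 75.0]
tcp_rot: [-3.141, 0.001, 0.24]
contact_force: [0.0, 0.5, -0.2]
opening: 0.168
```

```bash
python3 - <<'E'
from rig import r
from h import *
import cv2
P=np.load('P.npy');s=r.sense();print(s['clock'],loc(s,P),s['contact_force'])
cv2.imwrite('pics/s7.png',r.grab_frame('scene')['img'])
E
```

```text
8.6 [105.3 -35.5  75. ] [ 0.02890014  0.50150967 -0.1529198 ]
```

View pics/s7.png

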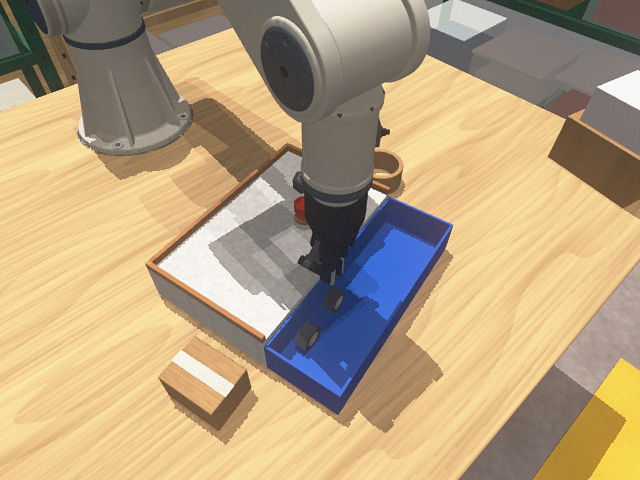

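Two nuts are in the tray, at (308,335) and (334,299). I lift high and cross over to lane +105.

Emit:
move_arm:
  targets: [-0.67, 0, 0, -5, 0, -0.67, 0, 0, -10, 0, -0.67, 0, 0, -10, 0, -0.67, -20, -14, -10, 0, -0.67, -20, -14, -10, 0, -0.67, -20, -14, -10, 0, -0.67, -20, -14, -10, 0, -0.67, -20, -14, -10, 0, -0.67, -20, -14, -10, 0, -0.67, -20, -14, -10, 0]

```text
clock: 9.65
eef_pos: [432.4, 80.9, 175.5]
tcp_rot: [3.141, -0.001, 0.241]
contact_force: [1.0, -0.2, 0.8]
opening: 0.167
```

```bash
python3 - <<'E'
from rig import r
from h import *
import cv2
P=np.load('P.npy');s=r.sense();print(s['clock'],loc(s,P),shift(s,P,-95,105,75.5),s['contact_force'])
cv2.imwrite('pics/w8.png',r.grab_frame('wrist')['img'])
E
```

```text
9.65 [-95.3 104.8 175.5] (array([ 0.03, -0.02, 10.  ]), 0.03) [ 0.96502368 -0.21730872  0.76954554]
```

View pics/w8.png

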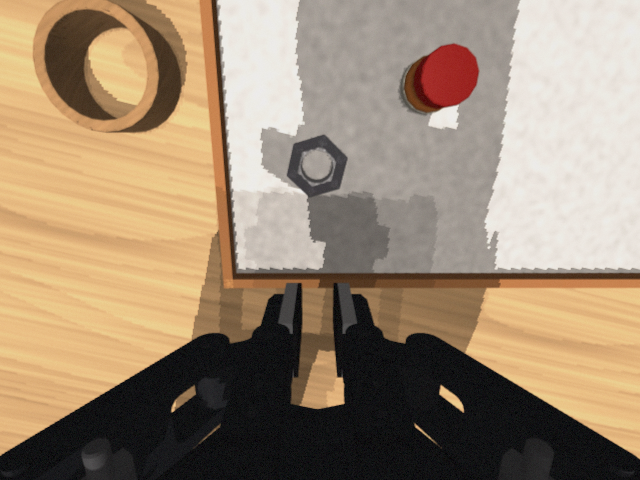

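The nut at (318,165) is aligned with the gap, and the jar and tape haven't moved. I descend and push.

Emit:
move_arm:
  targets: [-0.67, 0, 0, 5, 0, -0.67, 0, 0, 8.5, 0, -0.67, 0, 0, 10, 0, -0.67, 0, 0, 10, 0, -0.67, 1.0, 0, 10, 0, -0.67, 2.0, 0, 10, 0, -0.67, 3.0, 0, 10, 0, -0.67, 4.2, 0, 10, 0, -0.67, 5.4, 0, 10, 0, -0.67, 6.4, 0, 10, 0]

```text
clock: 10.7
eef_pos: [497.1, 96.4, 75.7]
tcp_rot: [3.142, -0.001, 0.24]
contact_force: [-0.6, -0.5, 0.2]
opening: 0.166
```

```bash
python3 - <<'E'
from rig import r
from h import *
import cv2
P=np.load('P.npy');s=r.sense();print(s['clock'],loc(s,P),s['contact_force'])
cv2.imwrite('pics/w9.png',r.grab_frame('wrist')['img'])
E
```

```text
10.7 [-28.8 104.5  75.7] [-0.61338775 -0.49687663  0.24560193]
```

View pics/w9.png

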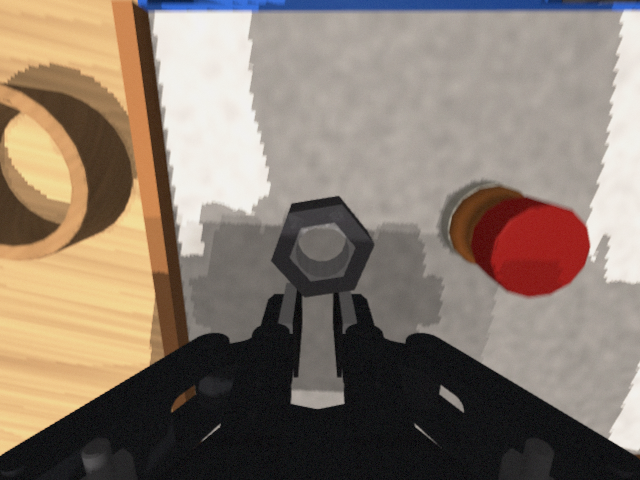

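The nut sits against the tips at (322,245), turning flush. I continue.

Emit:
move_arm:
  targets: [-0.67, 1.5, 0, 0, 0, -0.67, 3.2, 0, 0, 0, -0.67, 5.0, 0, 0, 0, -0.67, 6.8, 0, 0, 0, -0.67, 8.6, 0, 0, 0, -0.67, 10.4, 0, 0, 0, -0.67, 12.2, 0, 0, 0, -0.67, 13.5, 0, 0, 0, -0.67, 13.7, 0, 0, 0, -0.67, 13.7, 0, 0, 0]

```text
clock: 11.75
eef_pos: [628.5, 128.6, 75.1]
tcp_rot: [-3.142, 0.001, 0.24]
contact_force: [-1.3, -0.2, 0.7]
opening: 0.165
```

Emit:
move_arm:
  targets: [-0.67, 0, 0, -5, 0, -0.67, 0, 0, -10, 0, -0.67, 0, 0, -15, 0, -0.67, -20, -5, -15, 0, -0.67, -20, -5, -15, 0, -0.67, -20, -5, -15, 0, -0.67, -20, -5, -15, 0, -0.67, -20, -5, -15, 0, -0.67, -20, -5, -15, 0, -0.67, -20, -5, -15, 0]

```text
clock: 12.75
eef_pos: [423.5, 129.8, 225.9]
tcp_rot: [3.142, -0.002, 0.24]
contact_force: [-0.1, -0.1, 0.6]
opening: 0.164
```

```bash
python3 - <<'E'
from rig import r
from h import *
import cv2
P=np.load('P.npy');s=r.sense();print(s['clock'],loc(s,P),s['contact_force'])
cv2.imwrite('pics/s10.png',r.grab_frame('scene')['img'])
cv2.imwrite('pics/t10.png',r.grab_frame('top')['img'])
E
```

```text
12.75 [-92.3 154.4 225.9] [-0.08431095 -0.06299873  0.60401724]
```

View pics/s10.png

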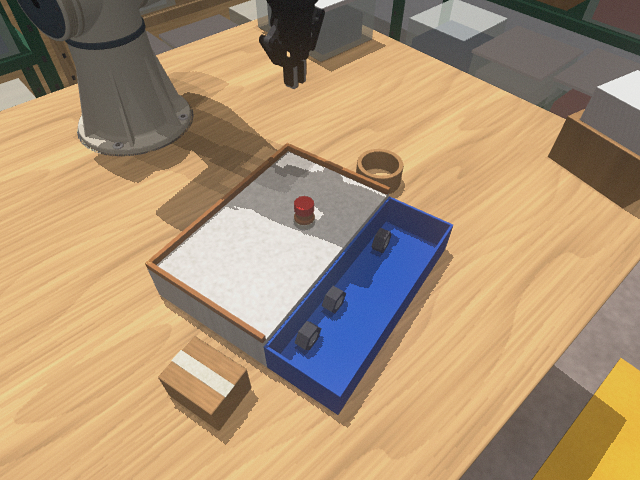

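View pics/t10.png

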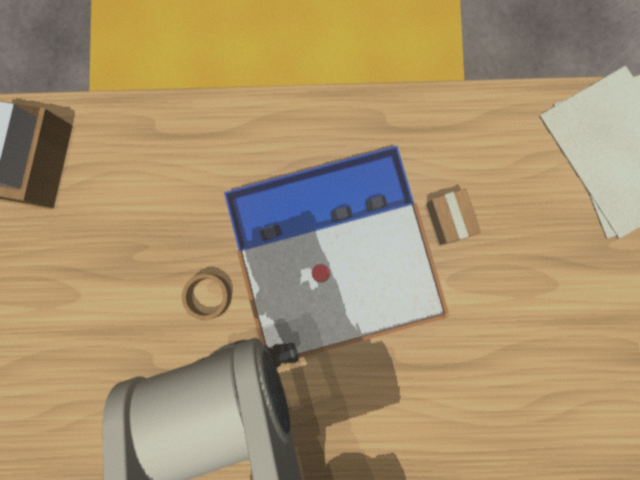

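Emit:
move_arm:
  targets: [-0.67, 0, 0, 0, 0, -0.67, 0, 0, 0, 0, -0.67, 0, 0, 0, 0, -0.67, 0, 0, 0, 0]

```text
clock: 13.25
eef_pos: [422.7, 129.6, 225.3]
tcp_rot: [3.142, 0.0, 0.24]
contact_force: [-1.0, 1.5, 0.2]
opening: 0.162
```

```bash
python3 - <<'E'
from rig import r
from h import *
a=cv2.imread('pics/s10.png').astype(int);f=r.grab_frame('scene');d=np.abs(f['img'].astype(int)-a)[180:420,260:460].max(2)
print('moved px in tray',(d>60).sum())
P=np.load('P.npy')
for t in ['nut1_center','jar_center','tape_center','carton_center']:
    for q in r.mark_of(f,t)[:3]:print(t,round(q['conf'],2),np.round(q['position']))
print(r.sign_off(),r.sense()['clock'])
E
```

```text
moved px in tray 3
nut1_center 0.66 [670.  -2.  22.]
nut1_center 0.51 [634. 139.  22.]
nut1_center 0.44 [512. 263.  25.]
jar_center 0.61 [551.  36.  89.]
tape_center 0.93 [512. 263.  23.]
the job is handed in; nothing more can be done
the job is handed in; nothing more can be done
```

All three nuts are in the blue tray. I swept each one along its own lane and over the open edge with the slightly open fingertips, without gripping, lifting or pressing down on any of them. The job was handed in at about 13.3 s of robot time, with the arm parked clear of everything.

- **Nuts:** the last scene and top views show all three in the tray, standing on their sides by the near wall. Between the last two pictures nothing in the tray moved.
- **Jar, tape and carton:** the jar and tape were measured within about 2 mm of where they started. The carton looks unmoved in both views.
- **Forces:** the readings I took were all about 2 N or less.
- **Detector misses:** in the last check the detector found only two of the nuts, at about z = 22 mm. Its third "nut" was the tape roll, and it did not report the carton. I confirmed the third nut and the carton by eye only.

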